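Park and pin the key machine's carriage

TASK

The key-cutting machine's cutter is to be changed, so lock its sprung carriage away from it: press the carriage lever down until the spring catch holds it and let go of it. Then push the loose lock pin through both ears and the lever's eye until the pin's shoulder is fully home against the ear, and leave it there. Leave the padlock, the screwdriver and the graphite bottle where they are.

Things in the scene. Friction and masses are not known exactly. Their poses are not given: they have to be found in the camera images.
- machine: Green key-cutting machine, fixed. Origin on the bench under the carriage shaft (along y, 90 mm up); x points to the back (housing, 185 mm high), -x to the operator's side with lever and ears; z up. The carriage on the shaft carries two key vices (to 190 mm high, within 45 mm of the shaft) and the lever. In front of the shaft the base is a tongue 110 mm wide, 35 mm high.
- clevis (a point): Midway between the two upright steel ears on their holes' axis: (-110, 0, 90) mm in the machine's frame, same axes. Ears: 40 mm long (x), 10 mm thick, tops 20 mm above the axis, inner faces 14 mm and outer faces 24 mm from here along +y and -y, each with a 15 mm hole along y. The lever comes down between them. The -y side is free for the pin; the catch stands on the +y side.
- lever (a joint): Carriage lever: 0 = up, sprung, pointing 20 degrees upward; grows as it is pressed down. At 0.35 it is level and the spring catch snaps over its lug and holds it (reads 0.34 to 0.35, hand off); stop at 0.38. Pressing takes about 4 N at the grip at first, some 10 N at the end (up to 20 N if quick). Let go too early, it springs back up.
- lever_grip (a point): Middle of the flat top of the lever's black grip (66 long, 30 wide, 22 mm thick), 201 mm from the shaft, x along the lever towards the shaft. Lever up: 169 mm above the bench; held down by the catch: at (-201, 0, 101) mm in the machine's frame; at the stop 95 mm high.
- lever_eye (a point): Centre of the 16 mm cross hole in the lever's eye (flat, 20 mm thick, 40 x 36 mm), 110 mm from the shaft. With the lever held down by the catch it lies at clevis, in line with the ears' holes.
- catch (a joint): Spring catch, an upright steel hook 14 mm wide on the lever's +y side, at x = -148 mm in the machine's frame, y = 10 to 45 mm, top 120 mm above the bench. 0 = closed, as it is before and after; opens to about 0.2 while the lever's lug passes it. It works by itself.
- pin: Loose lock pin lying on the bench, 128 mm long, 160 g: round steel shank 12 mm thick, 72 mm long, its last 13 mm tapered; square grip 24 x 24 x 56 mm (black, ending in a steel shoulder plate). Origin on the pin's axis at the shoulder, 12 mm above the bench as it lies; x points along the shank to the nose, the grip reaches from x = -56 to 0 mm with faces along y and z.
- pin_mid (a point): Point on the pin's axis 24 mm from the shoulder towards the nose, axes as the pin's. With the pin home (shoulder on an ear's outer face) it lies at clevis.
- padlock: Brass padlock lying flat, case 58 x 44 x 26 mm, steel shackle reaching 58 mm from the origin along x; origin under the centre of its case. To be left alone.
- screwdriver: Wooden-handled screwdriver, 180 mm long, lying along its x; origin under its middle. To be left alone.
- graphite: Small white graphite bottle, 42 mm in diameter, 110 mm high, standing; origin under its centre. To be left alone.
Mind the look-alikes: they are no part of the job. Leave any red look-alike of the pin alone.

How it is judged:
On the way:
1. the lever is down and the catch alone holds it, the robot off the machine (value of joint lever above 0.32 rad and value of joint catch below 0.08 rad and contact force between machine and the fingers below 0.3 N and contact force between machine and the arm below 0.3 N), for 0.3 s.
At the end, for the whole second after the job is handed in: Lever still held down (above 0.32). Pin released, at rest, through both ears and the eye from either side: along the machine's y within 0.12 rad, pin_mid within 5 mm of the hole axis in machine x and z and within 6 mm of clevis in y (shoulder within 6 mm of the ear) (value of joint lever above 0.32 rad and x of pin_mid in the frame of clevis between -0.005 and 0.005 m and z of pin_mid in the frame of clevis between -0.005 and 0.005 m and y of pin_mid in the frame of clevis between -0.006 and 0.006 m and angle between the x axis of pin and the y axis of machine, either way round below 0.12 rad and linear speed of pin below 0.01 m/s); the robot touches nothing.
It fails at once if the padlock is shifted more than 30 mm (distance of padlock from where it was at the start of the episode above 0.03 m).
It fails at once if the screwdriver is shifted more than 30 mm (distance of screwdriver from where it was at the start of the episode above 0.03 m).
It fails at once if the graphite bottle is shifted more than 30 mm (distance of graphite from where it was at the start of the episode above 0.03 m).
It fails at once if the graphite bottle is knocked over (angle between graphite's own z axis and vertical above 0.5 rad).
It also fails if it takes over 61 s, if anything falls off the work surface, if the arm or the gripper's body presses on something with over 40 N, if the wrist force passes 120 N, or if a joint passes its speed limit or range.

ROBOT

A 7-joint arm with a two-finger parallel gripper is mounted at the origin on the work surface. World frame = base frame: x ahead of the robot, y to its left, z up, the work surface at z = 0. Lengths are in m, angles in rad, forces in N, time in s.
With the tool pointing down it reaches from about 0.4 to 0.85 m from the base axis. Payload 4.5 kg.
Tool frame: the origin (TCP) lies midway between the tips of the shut fingers; the grasp point (between the pads) lies 19 mm behind it; z points along the fingers, y is the line along which they close (so a half turn about z gives the same grasp; the last joint's range is limited). The gripper opens to 88 mm and grips with 3 to 60 N. Pads are 18 mm wide; open, the fingers measure 123 mm over their backs; the gripper's body (75 mm by 187 mm) begins 45 mm behind the grasp point.
Start: joints at [-1.312, 0.689, -0.195, 1.565, 0.157, 0.902, -0.215], TCP at [0.139, 0.609, 0.2] pointing down, gripper open.
Joint ranges: [-3.01, 3.01], [-0.46, 2.08], [-1.47, 1.51], [0.13, 2.56], [-1, 4.14], [0.04, 2.09], [-2.66, 2.66]. Speed limits (rad/s): [2.57, 2.57, 3.14, 3.14, 3.14, 3.14, 3.14].

INTERFACE

Orientations are given as a unit quaternion [x, y, z, w].
In Python, from plant import r gives the robot as it stands.
- The arm moves only by the tool move_arm, never from a script. Its argument "targets" is a list that holds one entry, the list of rows, each a list of 7 numbers: the opening, from 0 (shut) to 1 (fully open), then the shift along the tool's x, y, z in mm, then the turn, a rotation vector about the tool's x, y, z in degrees. In form: [[[claw, dx, dy, dz, ax, ay, az], ...]]. A call has 1 to 10 rows; each row is the pose to reach, as a shift and turn from the pose commanded when the call began, along the tool's axes at that moment; what a row does not reach only later rows make up. A row lasts 1/8 s, in which the tool goes at most 62.5 mm and 10.7 degrees, less where a joint would pass 70% of its speed; a pose out of reach is approached as far as the arm can. A call with a gripper value outside its range is refused whole. The fingers move at their own pace and stop on an object; "newtons" is the grip in N (left out, the last holds). Time passes only in rows, so rows that repeat a pose let the fingers close. It gives the time, the measured TCP pose, the force, the opening and the grip force at its end, in the units of the state.
- r.get_state(): the state, without advancing time (a new reading comes with each control period).
- r.snapshot(name): name is "scene" or "side" or "wrist"; returns the picture (420x560x3 uint8, red, green, blue); there is no depth.
- r.camera_info(name): a dict with "fx", "fy", "cx", "cy" (pixels), "k1" (the pictures are not rectified: a ray, as slopes to the right and down, at radius r is drawn at 1 + k1 r^2 times it, then the intrinsics apply), "R" (3x3) and "t" (3): a world point X has camera coordinates R X + t. Camera axes: x right, y down, z forward; pixel columns grow to the right and rows downward; lengths in m; the calibration is good to about 2 mm. A picture is of the moment at which its call begins: read the wrist's pose just before it. camera_info takes no time and is no camera call; for the wrist camera it gives the pose at the moment of the call.
- r.finish_job(): hands the job in; it is judged then, once.
The state is a dict: "clock": time; "q": joint angles; "qd": joint speeds; "joint_torque": joint torques, N m; "tool_pos": TCP position; "eef_rot": TCP orientation; "contact_force": force on the tool from outside, world axes, zero at the start; "moment": the same for the moment, N m; "opening": opening from 0.0 (shut) to 1.0 (fully open); "finger_force": force on a finger pad.
Only numpy, scipy, OpenCV 4.12 (cv2) and the standard library are available. Lean on these libraries where they do the work, as an engineer would, in place of code of your own. Each camera call takes 0.05 s, during which the arm holds its last target. There are 200 camera calls.

## Working session

There is one attempt and no reset: what is moved stays moved. The work goes in short steps, Python scripts to look and compute and a tool call to move; the robot and the scene stay as the last step left them, time stands still between calls to the robot, and variables do not carry over. Pictures are saved under pics/ and viewed, at most 10 in all, crops included, and the job is handed in when it is done.

Besides the shell and the picture viewer there is one more tool, called after "Call:" as name([rows], argument=value, ...), one row to a line, values as JSON. move_arm: Moves the arm, as the interface text tells. Its arguments: {"type":"object","properties":{"targets":{"type":"array","items":{"type":"array","items":{"type":"array","items":{"type":"number"}}}},"newtons":{"type":"number"}},"required":["targets"]}

```bash
ls; mkdir -p pics; python3 - <<'E'
from plant import r
import cv2,numpy as np
s=r.get_state();print(s)
a=r.snapshot("scene");b=r.snapshot("side")
cv2.imwrite("pics/scene0.png",a[:,:,::-1]);cv2.imwrite("pics/side0.png",b[:,:,::-1])
for n in("scene","side","wrist"):print(n,r.camera_info(n))
E
```

```text
pics
{'clock': 0.0, 'q': array([-1.31217773,  0.68998973, -0.19452528,  1.56634294,  0.15732538,
        0.90248991, -0.2151122 ]), 'qd': array([-0.00043087, -0.00041258, -0.00122155,  0.00128058,  0.00081486,
        0.00086167,  0.0005604 ]), 'joint_torque': array([ 1.81210989e-04, -5.27561867e+01, -1.26661599e+00, -1.53421569e+01,
       -5.25740872e-02,  6.52274684e-03,  1.71799438e-04]), 'tool_pos': array([0.13922824, 0.60857556, 0.19920709]), 'eef_rot': array([ 1.12124708e-01,  9.93693720e-01, -9.16811112e-04, -3.10211835e-05]), 'contact_force': array([-0.06755671,  0.18098371, -0.11579798]), 'moment': array([0.00247543, 0.0355718 , 0.0060748 ]), 'finger_force': 0.0, 'opening': 0.9983746149104685}
scene {'fx': 387.99101304201224, 'fy': 387.99101304201224, 'cx': 279.3454151811016, 'cy': 213.262036122226, 'k1': -0.10581957357096265, 'R': array([[-0.46690765,  0.88413093, -0.01759959],
       [ 0.58589591,  0.29438073, -0.75502713],
       [-0.66236186, -0.36283947, -0.65545731]]), 't': array([ 0.23735483, -0.27021208,  1.43891245])}
side {'fx': 441.94753640645376, 'fy': 441.94753640645376, 'cx': 279.4098469708968, 'cy': 211.55233141798206, 'k1': -0.023244924022362518, 'R': array([[ 0.9693405 , -0.2450654 ,  0.01794312],
       [-0.13117975, -0.57785216, -0.80553011],
       [ 0.20777603,  0.77847918, -0.59228311]]), 't': array([-0.5768598 ,  0.19753877,  0.86613786])}
wrist {'fx': 361.8360874380069, 'fy': 361.8360874380069, 'cx': 280.7250334719124, 'cy': 208.96479007891426, 'k1': -0.09331318189420655, 'R': array([[ 0.22360826,  0.97467802, -0.00145228],
       [ 0.93778103, -0.21473687,  0.27286408],
       [ 0.26564277, -0.06237658, -0.9620515 ]]), 't': array([-0.62405206, -0.03583086,  0.38876583])}
```

View pics/scene0.png

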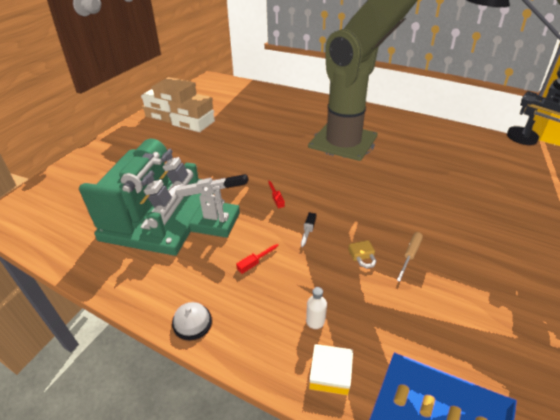

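View pics/side0.png

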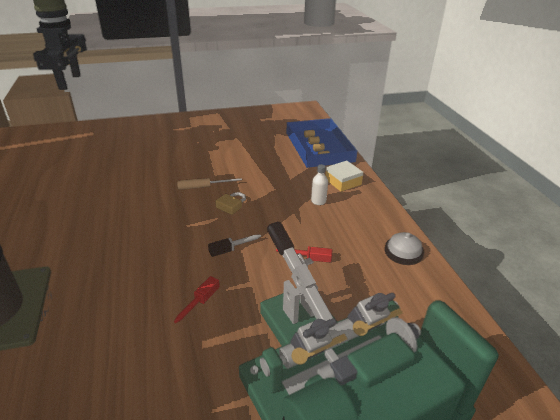

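The scene view shows three pin-shaped things: the black-gripped steel one at about (309,228), and red ones at (277,193) and (258,258). In the side view they are at (235,244), (200,298) and (316,254). Only the black-gripped one fits the description. I'll confirm it in an enlarged crop.

```bash
cat > h.py <<'E'
import numpy as np,cv2
from plant import r
def ray(c,uv):
    uv=np.asarray(uv,float).reshape(-1,1,2)
    K=np.array([[c['fx'],0,c['cx']],[0,c['fy'],c['cy']],[0,0,1]])
    p=cv2.undistortPoints(uv,K,np.array([c['k1'],0,0,0.]))[:,0]
    d=np.c_[p,np.ones(len(p))]@c['R']; return -c['R'].T@c['t'],d/np.linalg.norm(d,axis=1)[:,None]
def plane(c,uv,z):
    o,d=ray(c,uv); return o+d*((z-o[2])/d[:,2])[:,None]
def tri(obs):
    A=np.zeros((3,3));b=np.zeros(3);L=[]
    for c,uv in obs:
        o,d=ray(c,uv);d=d[0];P=np.eye(3)-np.outer(d,d);A+=P;b+=P@o;L.append((P,o))
    x=np.linalg.solve(A,b);return x,[np.linalg.norm(P@(x-o))*1000 for P,o in L]
def proj(c,X):
    X=np.atleast_2d(X)
    K=np.array([[c['fx'],0,c['cx']],[0,c['fy'],c['cy']],[0,0,1]])
    return cv2.projectPoints(X,cv2.Rodrigues(c['R'])[0],c['t'],K,np.array([c['k1'],0,0,0.]))[0][:,0]
E
python3 - <<'E'
import cv2,numpy as np
a=cv2.imread("pics/scene0.png");b=cv2.imread("pics/side0.png")
A=cv2.resize(a[130:280,80:330],None,fx=3.2,fy=3.2,interpolation=3)[:, :]
B=cv2.resize(b[215:415,170:440],None,fx=2.9,fy=2.9,interpolation=3)
cv2.imwrite("pics/cA.png",A);cv2.imwrite("pics/cB.png",B);print(A.shape,B.shape)
E
```

```text
(480, 800, 3) (580, 783, 3)
```

View pics/cA.png

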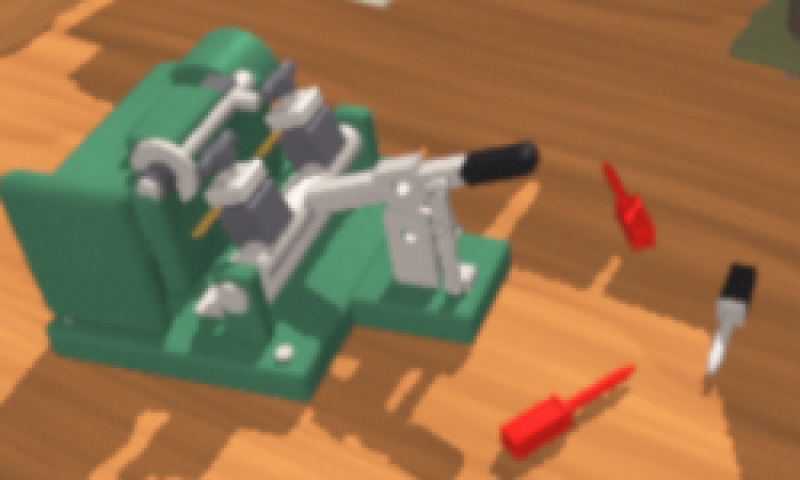

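View pics/cB.png

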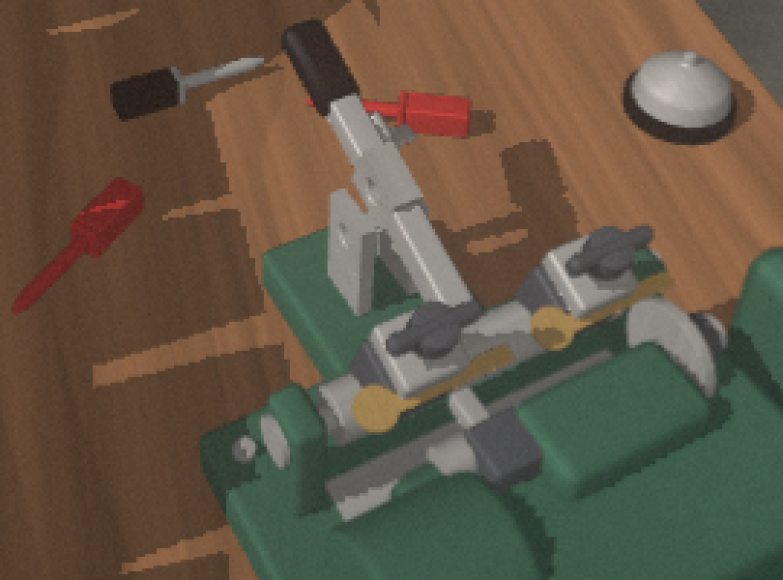

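The crops confirm the target: black square grip, steel shoulder plate, bare tapered shank, at crop A (735,310) and crop B (190,80). Both red ones have the wrong colour. The lever is up and points towards world +y. The free -y side faces the robot base. Next are coarse positions.

```bash
python3 - <<'E'
from h import *
S=r.camera_info("scene");D=r.camera_info("side")
s=lambda x,y:(x/3.2+80,y/3.2+130); d=lambda x,y:(x/2.9+170,y/2.9+215)
np.set_printoptions(precision=4,suppress=True)
for n,a,b in [("nose",(712,370),(263,61)),("back",(742,266),(112,100)),("leverend",(530,150),(303,25)),
 ("tonguecornerRobot",(510,240),(263,258)),("ear hole -y",(412,190),(343,230)),("shaft end",(345,130),(280,440))]:
  print(n,*tri([(S,s(*a)),(D,d(*b))]))
print("tongue front top edge", plane(S,[s(510,240),s(472,330)],.035))
print("grip/black", plane(S,[s(740,285)],.024))
W=r.camera_info("wrist"); print("wristcam",-W['R'].T@W['t'],W['R'][2])
E
```

```text
nose [0.5716 0.0998 0.0098] [np.float64(2.799521446125999), np.float64(2.7995214461259654)]
back [0.4456 0.0713 0.0152] [np.float64(1.1878347268219227), np.float64(1.1878347268218115)]
leverend [ 0.5639 -0.0653  0.1737] [np.float64(2.2902667993539514), np.float64(2.290266799353918)]
tonguecornerRobot [ 0.5226 -0.1253  0.0283] [np.float64(2.950511334122952), np.float64(2.9505113341230493)]
ear hole -y [ 0.5667 -0.1832  0.1002] [np.float64(3.913517586562156), np.float64(3.913517586562266)]
shaft end [ 0.5007 -0.3089  0.0847] [np.float64(6.182971191497498), np.float64(6.182971191497441)]
tongue front top edge [[ 0.526  -0.1196  0.035 ]
 [ 0.6389 -0.0854  0.035 ]]
grip/black [[0.4773 0.0843 0.024 ]]
wristcam [0.0699 0.6248 0.3829] [ 0.2656 -0.0624 -0.9621]
```

```bash
cat >> h.py <<'E'
from scipy.spatial.transform import Rotation as Rt
def toolR(yaw,tilt=0):
    """-tool x along heading yaw (deg); tool z down; then leaned about heading axis by tilt (deg)"""
    c,s=np.cos(np.radians(yaw)),np.sin(np.radians(yaw)); f=np.array([c,s,0])
    M=np.column_stack([-f,np.cross([0,0,-1],-f),[0,0,-1]])
    return Rt.from_rotvec(np.radians(tilt)*f)*Rt.from_matrix(M)
def delta(p,R):
    s=r.get_state();Q=Rt.from_quat(s['eef_rot'])
    print("shift mm",np.round(Q.inv().apply(np.array(p)-s['tool_pos'])*1000,1),"turn deg",np.round((Q.inv()*R).as_rotvec(degrees=True),1),"t",s['clock'])
E
python3 - <<'E'
from h import *
delta((.45,.07,.22),toolR(13)); 
E
```

```text
shift mm [-423.  -455.9  -19.9] turn deg [ -0.1  -0.  -25.9] t 0.1
```

Call:
move_arm([
  [[1,-42,-46,-5,0,0,-5],[1,-85,-91,-20,0,0,-10],[1,-127,-137,-20,0,0,-15],[1,-169,-182,-20,0,0,-20],[1,-211,-228,-20,0,0,-26],[1,-254,-274,-20,0,0,-26],[1,-296,-319,-20,0,0,-26],[1,-338,-365,-20,0,0,-26],[1,-381,-410,-20,0,0,-26],[1,-423,-456,-20,0,0,-26]],
])

```text
clock: 1.35
tool_pos: [0.4508, 0.0687, 0.22]
eef_rot: [-0.114, 0.993, 0.0, 0.0]
contact_force: [0.2, 0.7, -0.8]
opening: 0.998
finger_force: 0.0
```

Call:
move_arm([
  [[1,0,0,0,0,0,0],[1,0,0,0,0,0,0]],
])

```text
clock: 1.6
tool_pos: [0.4496, 0.0708, 0.2198]
eef_rot: [-0.114, 0.993, 0.0, -0.0]
contact_force: [0.0, 0.7, 0.4]
opening: 1.0
finger_force: 0.0
```

```bash
python3 - <<'E'
from h import *
import pickle
s=r.get_state();print(s['tool_pos'],s['eef_rot'],s['clock'],s['contact_force'])
W=r.camera_info("wrist");a=r.snapshot("wrist")
cv2.imwrite("pics/w1.png",a[:,:,::-1]);pickle.dump(W,open("w1.pkl","wb"))
E
```

```text
[0.44955855 0.07080352 0.21980033] [-1.14106109e-01  9.93468451e-01  3.22485497e-04 -3.58997159e-04] 1.6 [0.00986618 0.72320502 0.43402824]
```

View pics/w1.png

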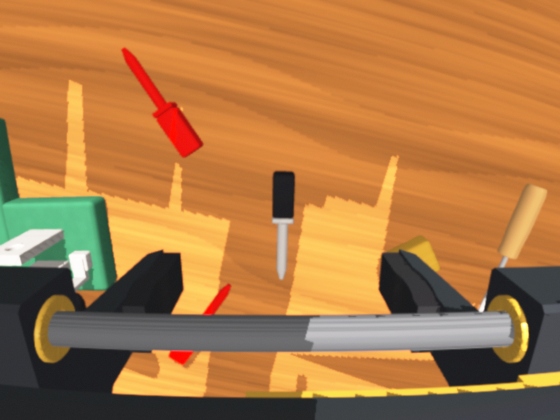

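The wrist view shows the pin centred, with its grip at (283,172)–(283,220) and its nose at (282,278). The red ones are at (165,105) and (200,325), the padlock at (418,250), and the tongue's corner at (105,200).

```bash
python3 - <<'E'
from h import *
delta((.47,-.05,.28),toolR(16)); 
E
```

```text
shift mm [   7.8 -123.1  -60.2] turn deg [ 0.  -0.  -2.8] t 1.65
```

Call:
move_arm([
  [[1,4,-50,-30,0,0,-2],[1,8,-100,-60,0,0,-3],[1,8,-123,-60,0,0,-3],[1,8,-123,-60,0,0,-3],[1,8,-123,-60,0,0,-3]],
])

```text
clock: 2.28
tool_pos: [0.4695, -0.0485, 0.2797]
eef_rot: [-0.142, 0.99, 0.001, -0.0]
contact_force: [-0.8, 0.4, 0.1]
opening: 0.998
finger_force: 0.0
```

```bash
python3 - <<'E'
from h import *
import pickle
W=r.camera_info("wrist");a=r.snapshot("wrist")
cv2.imwrite("pics/w2.png",a[:,:,::-1]);pickle.dump(W,open("w2.pkl","wb"))
E
```

```text
(no output)
```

View pics/w2.png

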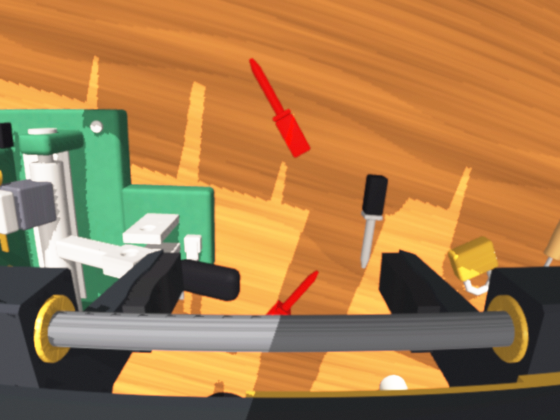

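The second wrist view shows the pin's grip at (375,190) and its nose at (364,266), the lever's grip at (210,280), the tongue's front edge near column 214, and the base's front edge near column 128. I'll measure with masks across views.

```bash
python3 - <<'E'
from h import *
import pickle
np.set_printoptions(precision=4,suppress=True)
C={"w1":pickle.load(open("w1.pkl","rb")),"w2":pickle.load(open("w2.pkl","rb")),"scene":r.camera_info("scene"),"side":r.camera_info("side")}
F={"w1":"w1","w2":"w2","scene":"scene0","side":"side0"}
im={k:cv2.imread(f"pics/{F[k]}.png") for k in F}
def blob(k,box):
    x0,y0,x1,y1=box;g=im[k][y0:y1,x0:x1].max(axis=2)<60
    n,l,st,c=cv2.connectedComponentsWithStats(g.astype(np.uint8))
    i=1+st[1:,4].argmax();p=np.argwhere(l==i)[:,::-1]+[x0,y0]
    R=cv2.minAreaRect(p.astype(np.float32));print(k,st[i,4],R);return p.mean(0)
g={"w1":blob("w1",(262,160,305,232)),"w2":blob("w2",(352,165,395,225)),"scene":blob("scene",(300,208,320,232)),"side":blob("side",(203,235,236,260))}
print("pin grip ctr wrist",tri([(C[k],g[k]) for k in("w1","w2")]),"fixed",tri([(C[k],g[k]) for k in("scene","side")]))
print([plane(C[k],[g[k]],.02)[0] for k in g])
print("nose",tri([(C["w1"],(282,279)),(C["w2"],(364,268))]))
print("noseplane",plane(C["w1"],[(282,279)],.012),plane(C["w2"],[(364,268)],.012))
L={"scene":blob("scene",(222,172,252,192)),"side":blob("side",(265,218,296,256))}
print("lever grip",tri([(C[k],L[k]) for k in L]))
print("tongue w2 (top .035)",plane(C["w2"],[(213,188),(214,255),(124,186)],.035), plane(C["w1"],[(104,198)],.035))
# tongue edges: green mask bounds per row/col
hsv=cv2.cvtColor(im["w2"],cv2.COLOR_BGR2HSV);m=(abs(hsv[...,0].astype(int)-75)<20)&(hsv[...,1]>110)
P=[(np.where(m[v,:240])[0].max()+.5,v) for v in range(195,256,6)]
X=plane(C["w2"],P,.035);print(P[::4],X[0],X[-1]);v=np.linalg.svd(X-X.mean(0))[2][0];print("yaw tongue edge",np.degrees(np.arctan(v[1]/v[0])))
E
```

```text
w1 903 ((283.0, 194.5), (45.0, 20.0), 90.0)
w2 752 ((374.4100036621094, 194.62998962402344), (19.940412521362305, 38.74945068359375), 8.13010311126709)
scene 73 ((310.51922607421875, 217.90383911132812), (8.040761947631836, 9.41357421875), 11.309932708740234)
side 289 ((219.4434051513672, 246.8018798828125), (13.59869384765625, 22.389768600463867), 74.05460357666016)
pin grip ctr wrist (array([0.4713, 0.0791, 0.0113]), [np.float64(0.028271710572738362), np.float64(0.028271710572826788)]) fixed (array([0.4694, 0.0765, 0.0152]), [np.float64(3.1806143616458504), np.float64(3.1806143616459313)])
[array([0.4693, 0.0786, 0.02  ]), array([0.4699, 0.0763, 0.02  ]), array([0.4705, 0.0795, 0.02  ]), array([0.471 , 0.0675, 0.02  ])]
nose (array([0.5725, 0.1016, 0.012 ]), [np.float64(0.006096449493552014), np.float64(0.006096449493450358)])
noseplane [[0.5725 0.1016 0.012 ]] [[0.5725 0.1016 0.012 ]]
scene 182 ((235.39190673828125, 180.85134887695312), (8.713146209716797, 23.509056091308594), 80.53767395019531)
side 364 ((279.3230895996094, 236.81541442871094), (31.504819869995117, 15.628376007080078), 60.2551155090332)
lever grip (array([ 0.5708, -0.0904,  0.1593]), [np.float64(0.5428608000467631), np.float64(0.5428608000468464)])
tongue w2 (top .035) [[ 0.5152 -0.1199  0.035 ]
 [ 0.6004 -0.0984  0.035 ]
 [ 0.5434 -0.2268  0.035 ]] [[ 0.5127 -0.1086  0.035 ]]
[(np.float64(212.5), 195), (np.float64(212.5), 219), (np.float64(212.5), 243)] [ 0.5238 -0.1184  0.035 ] [ 0.6005 -0.099   0.035 ]
yaw tongue edge 14.039322087400153
```

```bash
python3 - <<'E'
from h import *
delta((.568,-.080,.20),toolR(14.5)); 
E
```

```text
shift mm [-85.6 -58.1  79.6] turn deg [ 0.1 -0.   1.9] t 2.325
```

Call:
move_arm([
  [[0,-40,-25,0,0,0,2],[0,-85,-58,10,0,0,2],[0,-86,-58,40,0,0,2],[0,-86,-58,80,0,0,2],[0,-86,-58,80,0,0,2],[0,-86,-58,80,0,0,2]],
])

```text
clock: 3.08
tool_pos: [0.5696, -0.0816, 0.2011]
eef_rot: [-0.124, 0.992, 0.0, 0.001]
contact_force: [-0.5, 0.4, 0.4]
opening: 0.344
finger_force: 0.0
```

```bash
python3 - <<'E'
from h import *
delta((.568,-.080,.096),toolR(14.5)); b=r.snapshot("side");a=r.snapshot("scene")
cv2.imwrite("pics/p1.png",np.hstack([cv2.resize(a[130:250,180:280],None,fx=4,fy=4),cv2.resize(b[180:330,215:340],None,fx=3.2,fy=3.2)])[:,:,::-1])
E
```

```text
shift mm [  1.3   1.9 105.1] turn deg [ 0.   0.1 -0.3] t 3.075
```

View pics/p1.png

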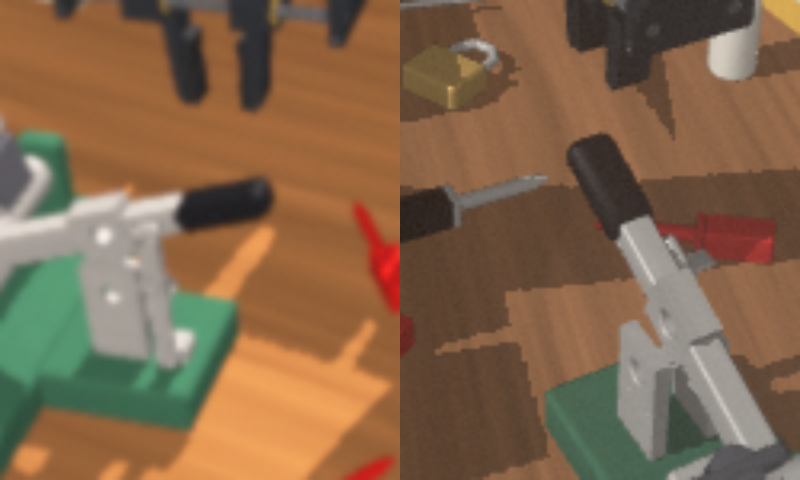

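The closing fingers hang above the black grip in both crops, so I press.

Call:
move_arm([
  [[0,0,0,0,0,0,0],[0,0,0,0,0,0,0],[0,1,1,12,0,0,0],[0,1,1,24,0,0,0],[0,1,1,35,0,0,0],[0,1,1,45,0,0,0],[0,1,1,55,0,0,0]],
])

```text
clock: 4.05
tool_pos: [0.5676, -0.0822, 0.1441]
eef_rot: [-0.123, 0.992, 0.0, -0.0]
contact_force: [-0.9, -0.5, -0.4]
opening: 0.01
finger_force: 0.0
```

Call:
move_arm([
  [[0,0,0,10,0,0,0],[0,0,0,20,0,0,0],[0,0,0,29,0,0,0],[0,0,0,37,0,0,0],[0,0,0,43,0,0,0],[0,0,0,47,0,0,0],[0,0,0,50,0,0,0],[0,0,0,50,0,0,0]],
])

```text
clock: 5.05
tool_pos: [0.5685, -0.0797, 0.0955]
eef_rot: [-0.124, 0.992, 0.001, 0.001]
contact_force: [-1.7, 5.0, 6.7]
opening: 0.003
finger_force: 3.4
```

```bash
python3 - <<'E'
from h import *
b=r.snapshot("side");a=r.snapshot("scene")
cv2.imwrite("pics/p2.png",np.hstack([cv2.resize(a[130:250,180:280],None,fx=4,fy=4),cv2.resize(b[180:330,215:340],None,fx=3.2,fy=3.2)])[:,:,::-1])
E
```

```text
(no output)
```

View pics/p2.png

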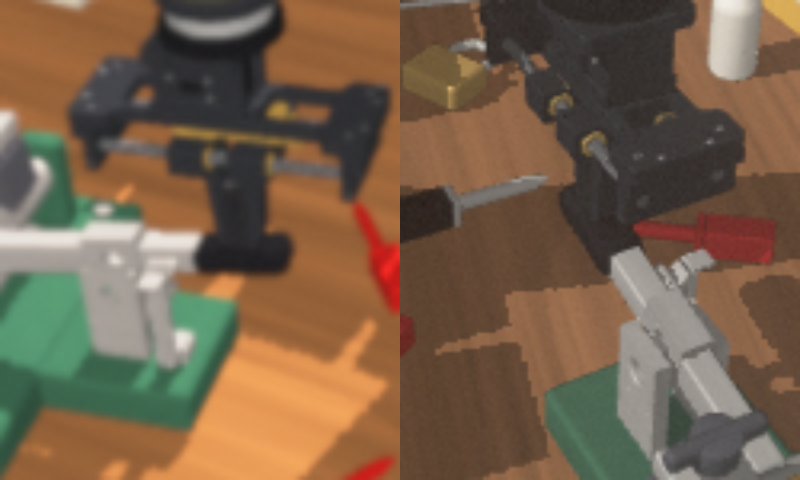

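The lever is level and under the fingertips. I lift off and check that the catch holds.

Call:
move_arm([
  [[0,0,0,-5,0,0,0],[0,0,0,-20,0,0,0],[0,0,0,-60,0,0,0],[0.7,0,0,-120,0,0,0],[0.7,0,0,-150,0,0,0],[0.7,0,0,-150,0,0,0],[0.7,0,0,-150,0,0,0]],
])

```text
clock: 6.02
tool_pos: [0.5666, -0.0824, 0.244]
eef_rot: [-0.123, 0.992, 0.0, -0.001]
contact_force: [-0.7, 0.0, -0.1]
opening: 0.436
finger_force: 0.0
```

```bash
python3 - <<'E'
from h import *
C={"scene":r.camera_info("scene"),"side":r.camera_info("side")}
L={}
for k,(x0,y0,x1,y1) in {"scene":(222,172,260,205),"side":(262,225,300,275)}.items():
    a=r.snapshot(k)[:,:,::-1];cv2.imwrite(f"pics/{k}3.png",a)
    g=a[y0:y1,x0:x1].max(axis=2)<60
    n,l,st,c=cv2.connectedComponentsWithStats(g.astype(np.uint8));i=1+st[1:,4].argmax()
    L[k]=c[i]+[x0,y0];print(k,st[i],L[k])
print(tri([(C[k],L[k]) for k in L]))
delta((.471,.078,.15),toolR(12.5))
E
```

```text
scene [  3   4  23  11 179] [235.32402235 181.02234637]
side [  6   0  26  30 282] [280.96453901 237.68439716]
(array([ 0.5712882 , -0.09166213,  0.15828708]), [np.float64(0.7853369700372581), np.float64(0.7853369700373082)])
shift mm [ 53.1 178.7  93.8] turn deg [ 0.1 -0.2  1.6] t 6.125
```

The lever sprang back, with its grip at z = 0.158 again. I press again, deeper, watching the force.

Call:
move_arm([
  [[0,0,0,0,0,0,0],[0,0,0,20,0,0,0],[0,0,0,45,0,0,0],[0,0,0,68,0,0,0],[0,0,0,85,0,0,0],[0,0,0,100,0,0,0],[0,0,0,114,0,0,0],[0,0,0,127,0,0,0],[0,0,0,138,0,0,0],[0,0,0,146,0,0,0]],
])

```text
clock: 7.38
tool_pos: [0.5685, -0.08, 0.0992]
eef_rot: [-0.124, 0.992, 0.001, 0.001]
contact_force: [-1.8, 3.3, 7.2]
opening: 0.005
finger_force: 3.3
```

Call:
move_arm([
  [[0,0,0,3,0,0,0],[0,0,0,6,0,0,0],[0,0,0,8,0,0,0],[0,0,0,8,0,0,0]],
])

```text
clock: 7.88
tool_pos: [0.5684, -0.0791, 0.0917]
eef_rot: [-0.124, 0.992, 0.002, 0.001]
contact_force: [-1.9, 5.5, 8.0]
opening: 0.007
finger_force: 3.7
```

Call:
move_arm([
  [[0,0,0,2,0,0,0],[0,0,0,4,0,0,0],[0,0,0,4,0,0,0]],
])

```text
clock: 8.25
tool_pos: [0.5683, -0.0786, 0.0878]
eef_rot: [-0.124, 0.992, 0.002, 0.001]
contact_force: [-2.2, 4.9, 8.7]
opening: 0.006
finger_force: 4.0
```

Call:
move_arm([
  [[0,0,0,2,0,0,0],[0,0,0,4,0,0,0],[0,0,0,4,0,0,0]],
])

```text
clock: 8.62
tool_pos: [0.5683, -0.0783, 0.0839]
eef_rot: [-0.124, 0.992, 0.002, 0.001]
contact_force: [-2.1, 6.0, 9.2]
opening: 0.005
finger_force: 4.2
```

```bash
python3 - <<'E'
from h import *
p=r.get_state()['tool_pos'];o=[]
for k,(x0,y0,w,h) in {"scene":(195,150,80,90),"side":(235,195,80,90)}.items():
    a=r.snapshot(k)[:,:,::-1].copy();a=cv2.convertScaleAbs(a,alpha=1.6,beta=15)
    c=r.camera_info(k);u=proj(c,p)[0]
    a=cv2.resize(a[y0:y0+h,x0:x0+w],None,fx=5,fy=5,interpolation=cv2.INTER_CUBIC);q=((u-[x0,y0]+.5)*5).astype(int)
    cv2.drawMarker(a,tuple(int(v) for v in q),(0,0,255),cv2.MARKER_CROSS,14,1);o.append(a)
cv2.imwrite("pics/p3.png",np.hstack(o))
E
```

```text
(no output)
```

View pics/p3.png

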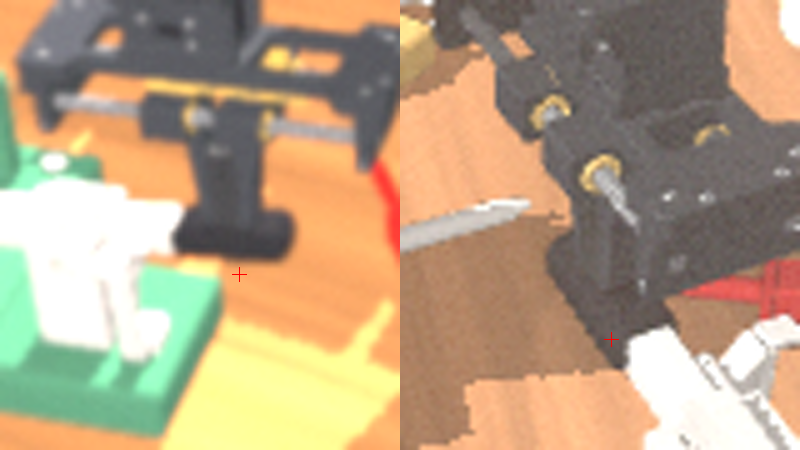

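The fingertips seem to end about 25 mm above the reported TCP, and the lever is not yet level. I check that against the p1 pictures, then keep pressing.

```bash
python3 - <<'E'
from h import *
S=r.camera_info("scene");D=r.camera_info("side")
p=np.array([.5696,-.0816,.2011])
for dz in(0,.025):print(dz,proj(S,p+[0,0,dz]),proj(D,p+[0,0,dz]))
print("seen: scene tips (228,155),(243.7,157); side (285,207)")
E
```

```text
0 [[237.2885442  167.95327613]] [[278.79378866 215.95022455]]
0.025 [[236.40534186 159.45625183]] [[279.03408714 204.72486928]]
seen: scene tips (228,155),(243.7,157); side (285,207)
```

Call:
move_arm([
  [[0,0,0,2,0,0,0],[0,0,0,5,0,0,0],[0,0,0,6,0,0,0],[0,0,0,6,0,0,0]],
])

```text
clock: 9.22
tool_pos: [0.5682, -0.0777, 0.0779]
eef_rot: [-0.125, 0.992, 0.002, 0.001]
contact_force: [-2.8, 7.1, 10.8]
opening: 0.004
finger_force: 4.8
```

Call:
move_arm([
  [[0,0,0,2,0,0,0],[0,0,0,4,0,0,0],[0,0,0,4,0,0,0]],
])

```text
clock: 9.6
tool_pos: [0.5684, -0.0779, 0.0738]
eef_rot: [-0.124, 0.992, 0.002, 0.001]
contact_force: [-2.8, 6.7, 8.4]
opening: 0.001
finger_force: 4.1
```

Call:
move_arm([
  [[0,0,0,2,0,0,0],[0,0,0,3,0,0,0],[0,0,0,3,0,0,0]],
])

```text
clock: 9.98
tool_pos: [0.5684, -0.0778, 0.0709]
eef_rot: [-0.124, 0.992, 0.002, 0.001]
contact_force: [-2.7, 6.8, 9.0]
opening: 0.005
finger_force: 4.5
```

Call:
move_arm([
  [[0,0,0,2,0,0,0],[0,0,0,2,0,0,0],[0,0,0,-4,0,0,0],[0,0,0,-8,0,0,0],[0,0,0,-12,0,0,0],[0,0,0,-12,0,0,0],[0,0,0,-12,0,0,0]],
])

```text
clock: 10.85
tool_pos: [0.5688, -0.0794, 0.0833]
eef_rot: [-0.124, 0.992, 0.001, 0.002]
contact_force: [-2.3, 4.6, 11.5]
opening: 0.003
finger_force: 5.4
```

Not caught yet, since the lever follows the fingers up. I go deeper.

Call:
move_arm([
  [[0,0,0,5,0,0,0],[0,0,0,10,0,0,0],[0,0,0,14,0,0,0],[0,0,0,16,0,0,0],[0,0,0,18,0,0,0],[0,0,0,18,0,0,0]],
])

```text
clock: 11.6
tool_pos: [0.5686, -0.0785, 0.0646]
eef_rot: [-0.124, 0.992, 0.002, 0.001]
contact_force: [-1.4, 5.1, 8.1]
opening: 0.008
finger_force: 3.7
```

Call:
move_arm([
  [[0,0,0,2,0,0,0],[0,0,0,3,0,0,0],[0,0,0,3,0,0,0]],
])

```text
clock: 11.98
tool_pos: [0.5687, -0.0785, 0.0619]
eef_rot: [-0.124, 0.992, 0.002, 0.001]
contact_force: [-2.2, 5.2, 9.4]
opening: 0.009
finger_force: 4.8
```

Call:
move_arm([
  [[0,0,0,2,0,0,0],[0,0,0,3,0,0,0],[0,0,0,3,0,0,0]],
])

```text
clock: 12.35
tool_pos: [0.5687, -0.0784, 0.0589]
eef_rot: [-0.124, 0.992, 0.002, 0.001]
contact_force: [-2.0, 6.3, 10.7]
opening: 0.0
finger_force: 5.0
```

```bash
python3 - <<'E'
from h import *
import pickle
np.set_printoptions(precision=4,suppress=True)
W=pickle.load(open("w1.pkl","rb"));Q=Rt.from_quat([-.1141,.99347,.0003,-.0003]);p=np.array([.44956,.0708,.2198])
for z in(0,-.019,-.028,-.045,-.064):print(z,[proj(W,p+Q.apply([0,y,z]))[0] for y in(-.044,.044)])
S=r.camera_info("scene");D=r.camera_info("side")
print("tips p1",tri([(S,(236,156)),(D,(279.7,201))]))
print("junction p3",tri([(S,(230.6,195.6)),(D,(283,264))]))
p=r.get_state()['tool_pos'];o=[]
for k,(x0,y0,w,h) in {"scene":(195,150,80,90),"side":(235,195,80,90)}.items():
    a=r.snapshot(k)[:,:,::-1].copy();a=cv2.convertScaleAbs(a,alpha=2.2,beta=30)
    u=proj(r.camera_info(k),p)[0]
    a=cv2.resize(a[y0:y0+h,x0:x0+w],None,fx=5,fy=5,interpolation=cv2.INTER_CUBIC);q=((u-[x0,y0]+.5)*5).astype(int)
    cv2.drawMarker(a,tuple(int(v) for v in q),(0,0,255),cv2.MARKER_CROSS,14,1);o.append(a)
cv2.imwrite("pics/p4.png",np.hstack(o))
E
```

```text
0 [array([199.1942, 242.6107]), array([360.7383, 242.4686])]
-0.019 [array([190.9974, 256.4761]), array([368.8269, 256.3211])]
-0.028 [array([186.5248, 264.0592]), array([373.241 , 263.8976])]
-0.045 [array([176.7734, 280.6359]), array([382.8655, 280.461 ])]
-0.064 [array([163.2821, 303.6739]), array([396.1841, 303.4834])]
tips p1 (array([ 0.5698, -0.0825,  0.2353]), [np.float64(0.7974597199554544), np.float64(0.7974597199555519)])
junction p3 (array([ 0.5731, -0.1096,  0.1068]), [np.float64(0.6925868786008096), np.float64(0.6925868786007744)])
```

The evidence agrees: real fingertips sit about 35 mm behind the reported TCP. Triangulated tips were 34 mm above it, and the lever height while pressing gives 36 mm. The present depth should therefore be at the catch, so I press slightly more and release.

Call:
move_arm([
  [[0,0,0,2,0,0,0],[0,0,0,2,0,0,0],[0,0,0,2,0,0,0]],
])

```text
clock: 12.82
tool_pos: [0.5687, -0.0783, 0.057]
eef_rot: [-0.124, 0.992, 0.002, 0.001]
contact_force: [-2.8, 5.4, 10.3]
opening: 0.001
finger_force: 5.1
```

Call:
move_arm([
  [[0,0,0,-3,0,0,0],[0,0,0,-6,0,0,0],[0,0,0,-9,0,0,0],[0,0,0,-9,0,0,0],[0,0,0,-9,0,0,0]],
])

```text
clock: 13.45
tool_pos: [0.5674, -0.0829, 0.0646]
eef_rot: [-0.123, 0.992, -0.0, -0.0]
contact_force: [-0.2, -0.6, 0.7]
opening: 0.004
finger_force: 0.0
```

The force is gone, so the catch holds the lever. Now the pin: lift, then hover over the rear of its grip.

```bash
python3 - <<'E'
from h import *
delta((.462,.0765,.10),toolR(12.5)); 
E
```

```text
shift mm [ 63.5 180.2 -35.4] turn deg [-0.  -0.   1.6] t 13.45
```

Call:
move_arm([
  [[0,0,0,-45,0,0,0],[0.6,10,30,-80,0,0,2],[0.6,35,85,-80,0,0,2],[0.6,55,140,-80,0,0,2],[0.6,64,180,-50,0,0,2],[0.6,64,180,-36,0,0,2],[0.6,64,180,-36,0,0,2],[0.6,64,180,-36,0,0,2]],
])

```text
clock: 14.45
tool_pos: [0.4623, 0.0761, 0.1013]
eef_rot: [-0.105, 0.994, -0.0, 0.0]
contact_force: [-0.8, 0.1, 0.3]
opening: 0.598
finger_force: 0.0
```

```bash
python3 - <<'E'
from h import *
C={"scene":r.camera_info("scene"),"side":r.camera_info("side")}
L={}
for k,(x0,y0,x1,y1) in {"scene":(222,172,260,205),"side":(262,225,300,285)}.items():
    a=r.snapshot(k)[:,:,::-1];cv2.imwrite(f"pics/{k}5.png",a)
    g=a[y0:y1,x0:x1].max(axis=2)<60
    n,l,st,c=cv2.connectedComponentsWithStats(g.astype(np.uint8));i=1+st[1:,4].argmax()
    L[k]=c[i]+[x0,y0];print(k,st[i],L[k])
print("lever grip",tri([(C[k],L[k]) for k in L]))
W=r.camera_info("wrist");a=r.snapshot("wrist")[:,:,::-1];cv2.imwrite("pics/w5.png",a)
g=(a.max(axis=2)<60)[100:330,230:340];n,l,st,c=cv2.connectedComponentsWithStats(g.astype(np.uint8))
for i in range(1,n):
    if st[i,4]>300:
        q=c[i]+[230,100];print(st[i],q,plane(W,[q],.018))
delta((.462,.0765,.0),toolR(12.5))
E
```

```text
scene [  9  25  23   8 136] [241.24264706 201.33823529]
side [  3  23  24  27 324] [274.98148148 259.46296296]
lever grip (array([ 0.56577907, -0.08074574,  0.09321649]), [np.float64(1.9904632925626686), np.float64(1.9904632925626782)])
[  37   80   30   65 1867] [281.49758972 211.8650241 ] [[0.46915226 0.07854373 0.018     ]]
shift mm [  0.4   0.4 101.5] turn deg [-0.   0.1 -0.5] t 14.6
```

The lever grip is now at z = 0.093, so it is held down. I descend onto the pin.

Call:
move_arm([
  [[0.6,0,0,40,0,0,0],[0.6,0,0,80,0,0,0],[0.6,0,0,110,0,0,0],[0.6,0,0,122,0,0,0],[0.6,0,0,126,0,0,0],[0.6,0,0,126,0,0,0]],
])

```text
clock: 15.35
tool_pos: [0.4622, 0.0767, -0.0243]
eef_rot: [-0.105, 0.994, 0.0, 0.001]
contact_force: [0.4, 0.1, 0.1]
opening: 0.599
finger_force: 0.0
```

Call:
move_arm([
  [[0.6,0,0,2,0,0,0],[0.6,0,0,3,0,0,0],[0.6,0,0,3,0,0,0]],
])

```text
clock: 15.72
tool_pos: [0.4621, 0.0768, -0.0275]
eef_rot: [-0.106, 0.994, 0.0, 0.0]
contact_force: [-0.7, 0.3, -0.7]
opening: 0.601
finger_force: 0.0
```

Call:
move_arm([
  [[0.6,0,0,1,0,0,0],[0.6,0,0,2,0,0,0],[0.6,0,0,2,0,0,0]],
])

```text
clock: 16.1
tool_pos: [0.4619, 0.0767, -0.0297]
eef_rot: [-0.106, 0.994, 0.0, 0.0]
contact_force: [0.4, 0.3, -0.3]
opening: 0.601
finger_force: 0.0
```

Call:
move_arm([
  [[0.6,0,0,1,0,0,0],[0.6,0,0,2,0,0,0],[0.6,0,0,2,0,0,0]],
])

```text
clock: 16.48
tool_pos: [0.4618, 0.0768, -0.0318]
eef_rot: [-0.106, 0.994, 0.0, 0.0]
contact_force: [-1.0, -0.4, -1.1]
opening: 0.596
finger_force: 0.0
```

Call:
move_arm([
  [[0.6,0,0,1,0,0,0],[0.6,0,0,2,0,0,0],[0.6,0,0,2,0,0,0]],
])

```text
clock: 16.85
tool_pos: [0.4617, 0.0767, -0.0339]
eef_rot: [-0.106, 0.994, 0.0, 0.0]
contact_force: [0.5, 0.7, -0.6]
opening: 0.597
finger_force: 0.0
```

No table contact yet and the tips should be a few mm up. I close on the grip.

Call:
move_arm([
  [[0,0,0,0,0,0,0],[0,0,0,0,0,0,0],[0,0,0,0,0,0,0],[0,0,0,0,0,0,0],[0,0,0,0,0,0,0]],
], newtons=40)

```text
clock: 17.48
tool_pos: [0.4617, 0.0767, -0.034]
eef_rot: [-0.106, 0.994, 0.0, 0.0]
contact_force: [1.0, 0.6, 0.6]
opening: 0.267
finger_force: 40.0
```

Call:
move_arm([
  [[0,0,0,-10,0,0,0],[0,0,0,-40,0,0,0],[0,0,0,-90,0,0,0],[0,0,0,-140,0,0,0],[0,0,0,-180,0,0,0],[0,0,0,-180,0,0,0],[0,0,0,-180,0,0,0]],
])

```text
clock: 18.35
tool_pos: [0.461, 0.076, 0.1452]
eef_rot: [-0.105, 0.994, -0.0, -0.001]
contact_force: [0.0, -0.3, -1.7]
opening: 0.269
finger_force: 40.0
```

The pin is held, at an opening of 23.5 mm. Next I measure the ears from above with the wrist camera while carrying the pin high.

```bash
python3 - <<'E'
from h import *
delta((.637,-.1565,.20),toolR(14.5)); 
E
```

```text
shift mm [-123.3 -264.2  -54.9] turn deg [-0.  -0.1 -2.4] t 18.35
```

Call:
move_arm([
  [[0,0,0,-50,0,0,0],[0,-20,-50,-57,0,0,-1],[0,-48,-104,-57,0,0,-2],[0,-75,-157,-57,0,0,-2.4],[0,-100,-211,-57,0,0,-2.4],[0,-123,-264,-57,0,0,-2.4],[0,-123,-264,-57,0,0,-2.4],[0,-123,-264,-57,0,0,-2.4]],
])

```text
clock: 19.35
tool_pos: [0.6361, -0.1544, 0.2006]
eef_rot: [-0.127, 0.992, 0.001, -0.002]
contact_force: [0.3, 1.1, -1.2]
opening: 0.27
finger_force: 40.0
```

```bash
python3 - <<'E'
from h import *
import pickle
s=r.get_state();W=r.camera_info("wrist");a=r.snapshot("wrist");pickle.dump((s,W),open("w6.pkl","wb"));cv2.imwrite("pics/w6.png",a[:,:,::-1])
print(s['tool_pos'],proj(W,[.5885,-.169,.11]))
E
```

```text
[ 0.63607264 -0.15441714  0.20062427] [[276.9091673  136.85479843]]
```

Call:
move_arm([
  [[0,-10,25,0,0,0,0],[0,-20,50,0,0,0,0],[0,-20,50,0,0,0,0],[0,-20,50,0,0,0,0]],
])

```text
clock: 19.9
tool_pos: [0.6436, -0.1024, 0.2028]
eef_rot: [-0.127, 0.992, -0.001, -0.001]
contact_force: [-0.5, -0.3, -2.0]
opening: 0.267
finger_force: 40.0
```

```bash
python3 - <<'E'
from h import *
import pickle
s=r.get_state();W=r.camera_info("wrist");a=r.snapshot("wrist");pickle.dump((s,W),open("w7.pkl","wb"));cv2.imwrite("pics/w7.png",a[:,:,::-1])
c=proj(W,[.5885,-.169,.11])[0];print(s['tool_pos'],c)
W6=pickle.load(open("w6.pkl","rb"))[1];c6=proj(W6,[.5885,-.169,.11])[0]
o=[]
for f,c in(("w6",c6),("w7",c)):
    x0,y0=[int(max(0,v)) for v in (c-[90,100])];b=cv2.imread(f"pics/{f}.png")[y0:y0+200,x0:x0+133];print(f,x0,y0)
    o.append(cv2.resize(b,(399,600),interpolation=cv2.INTER_CUBIC))
cv2.imwrite("pics/e67.png",np.hstack(o))
E
```

```text
[ 0.64358994 -0.10242612  0.20276466] [212.15684112 109.04528948]
w6 186 36
w7 122 9
```

View pics/e67.png

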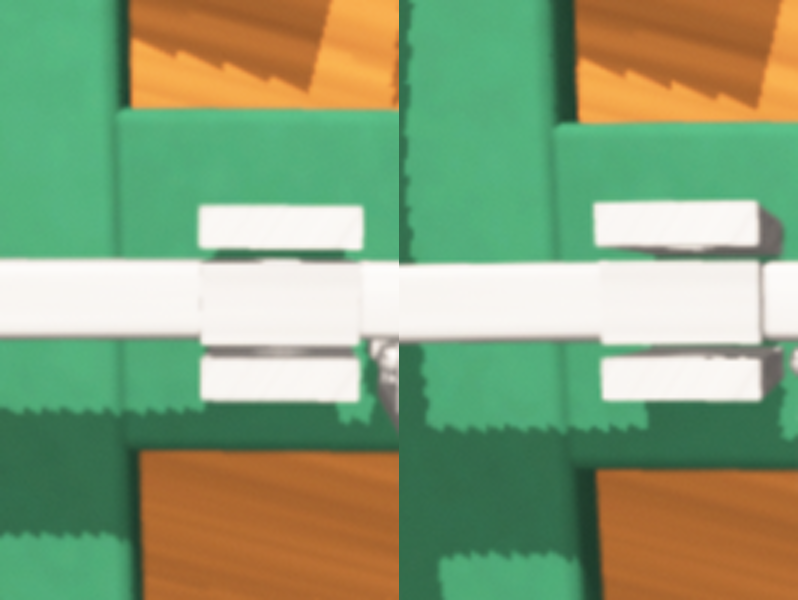

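The lever lies between both ears, seen from above. In the left crop the -y ear's top spans (199..363, 206..248) and the +y ear's (201..360, 358..401). The right crop has the same ears at (595..758, 202..246) and (602..761, 358..400). I triangulate the corners.

```bash
python3 - <<'E'
from h import *
import pickle
np.set_printoptions(precision=4,suppress=True)
W6=pickle.load(open("w6.pkl","rb"))[1];W7=pickle.load(open("w7.pkl","rb"))[1]
A=np.array([(199,206),(363,207),(363,248),(199,248),(201,358),(360,357),(360,401),(201,401)])/3+[186-.33,36-.33]
B=(np.array([(594,203),(756,201),(759,246),(596,246),(602,358),(760,357),(762,400),(602,400)])-[399,0])/3+[122-.33,9-.33]
T=np.array([tri([(W6,a),(W7,b)])[0] for a,b in zip(A,B)]);print(T,T.mean(0))
for z in(.11,):
  for W,U in((W6,A),(W7,B)):
    P=plane(W,U,z);c=P.mean(0);y=(P[4:].mean(0)-P[:4].mean(0));x=(P[[0,3,4,7]]-P[[1,2,5,6]]).mean(0)
    print(z,"ctr",c,"yaw from y",np.degrees(np.arctan2(y[1],y[0])),"yaw from x",np.degrees(np.arctan2(x[1],x[0]))+90,"spacing",np.linalg.norm(y),np.linalg.norm(x))
E
```

```text
[[ 0.5701 -0.1927  0.1083]
 [ 0.5602 -0.1537  0.1108]
 [ 0.57   -0.1509  0.1076]
 [ 0.58   -0.1904  0.1074]
 [ 0.6066 -0.1835  0.1074]
 [ 0.5963 -0.1444  0.1082]
 [ 0.6069 -0.1415  0.109 ]
 [ 0.6167 -0.1808  0.1104]] [ 0.5884 -0.1672  0.1086]
0.11 ctr [ 0.5882 -0.1673  0.11  ] yaw from y 14.293795010661722 yaw from x 14.525721538863792 spacing 0.037635267459725376 0.040342897882474096
0.11 ctr [ 0.5883 -0.167   0.11  ] yaw from y 14.258990056448193 yaw from x 14.245352521673567 spacing 0.037576887829377834 0.04015293950458806
```

Clevis is at (0.588, -0.167), the hole axis at about z = 0.09, and the machine's y heading is 14.3°. I back off and lean the tool 30° towards the operator side so the gripper body clears the vices.

```bash
cat >> h.py <<'E'
CL=np.array([.5883,-.1672,.0895]);YAW=14.3
F=np.array([np.cos(np.radians(YAW)),np.sin(np.radians(YAW)),0])
def pinpose(along,up=0,left=0,tilt=-30):
    R=toolR(YAW,tilt);L=np.array([-F[1],F[0],0])
    return CL+F*along+L*left+[0,0,up]+R.apply([0,0,.046]),R
E
python3 - <<'E'
from h import *
p,R=pinpose(-.190,.12);print(p);delta(p,R)
E
```

```text
[ 0.40986799 -0.23641717  0.16966283]
shift mm [259.6 -70.4  33.5] turn deg [29.9 -0.   0.2] t 19.95
```

Call:
move_arm([
  [[0,50,0,0,0,0,0],[0,105,0,0,0,0,0],[0,160,-10,0,0,0,0],[0,215,-30,0,8,0,0],[0,260,-50,10,16,0,0],[0,260,-65,25,24,0,0],[0,260,-70,34,30,0,0],[0,260,-70,34,30,0,0],[0,260,-70,34,30,0,0]],
])

```text
clock: 21.08
tool_pos: [0.4099, -0.2346, 0.1685]
eef_rot: [-0.123, 0.958, -0.256, 0.032]
contact_force: [-0.3, 0.2, -1.5]
opening: 0.266
finger_force: 40.0
```

```bash
python3 - <<'E'
from h import *
print(r.get_state()['q'],r.get_state()['contact_force'])
p,R=pinpose(-.160,0);delta(p,R)
E
```

```text
[ 0.2118481   0.56751571 -0.27322132  2.37941868  1.48363642  0.6540654
  0.40306898] [-0.26351497  0.15842192 -1.49716453]
shift mm [-29.6  57.6 103.9] turn deg [0.1 0.1 0.3] t 21.075
```

Call:
move_arm([
  [[0,0,15,26,0,0,0],[0,-10,29,52,0,0,0],[0,-20,43,78,0,0,0],[0,-30,58,104,0,0,0],[0,-30,58,104,0,0,0],[0,-30,58,104,0,0,0]],
])

```text
clock: 21.82
tool_pos: [0.4391, -0.2303, 0.051]
eef_rot: [-0.121, 0.958, -0.257, 0.033]
contact_force: [-0.8, -0.1, -0.5]
opening: 0.27
finger_force: 40.0
```

```bash
python3 - <<'E'
from h import *
import pickle
np.set_printoptions(precision=4,suppress=True)
s=r.get_state();print(s['contact_force'],s['tool_pos'])
p,R=pinpose(-.160,0);delta(p,R)
for k in("scene","side"):
    a=r.snapshot(k)[:,:,::-1];cv2.imwrite(f"pics/{k}8.png",a)
    c=r.camera_info(k);Q=Rt.from_quat(s['eef_rot'])
    pts=np.array([s['tool_pos']+Q.apply([-x,0,-.046]) for x in(.04,.076,.112)]+[CL,CL-.024*F,CL+.024*F])
    print(k,proj(c,pts))
E
```

```text
[-0.8391 -0.0582 -0.5411] [ 0.4391 -0.2303  0.051 ]
shift mm [-0.2  1.8  0.5] turn deg [-0.   0.1  0.1] t 21.825
scene [[225.072  172.3406]
 [220.8792 179.3897]
 [216.489  186.7843]
 [210.6701 197.6957]
 [213.8194 192.3877]
 [207.419  203.1828]]
side [[239.0991 314.8032]
 [257.9362 307.341 ]
 [276.1021 300.1365]
 [299.1445 291.0127]
 [287.6744 295.5457]
 [310.3486 286.5817]]
```

```bash
python3 - <<'E'
import cv2
a=cv2.imread("pics/side8.png").max(axis=2)
print("side cols 254-294");
for v in range(284,318):print(v,*["%3d"%x for x in a[v,254:296]])
E
```

```text
side cols 254-294
284 142 144 144 142 136 133 134 133 142 146 153 154 154 149 145 153 159 157 149 152 147 100  97  95  96  97 100 141 142 130  96 105 158 157 159 159 157 156 129 147 148 151
285 141 141 143 144 141 133 130 133 137 144 150 150 151 152 147 147 158 153 103 103 102 100 100  95  98  95  92  95  97  97  97 104 156 158 157 156 158 158 157 109 100 154
286 140 141 145 143 139 135 130 135 133 142 148 153 152 148 100 101 104 105 101  99 100  99  97  97  96  95  93  95  94  95  97 104 156 157 158 156 154 154 158 153 101 149
287 139 138 143 146 141 133 131 134 135 138 148 147 103 103  99  98 103 107 104 102  99  99  98  98  97  95  94  95  94  95  95  97 104 155 154 158 158 158 156 153 124  98
288 142 138 141 144 141 134 133 133 133 134  98 101 103 102 102 100 103 106 106 101 101 101  98  93  97  96  94  89  97  97  98  95 103 154 155 158 159 160 155 156 154 122
289 144 138 140 146 144 137 132  88  93  90  93 101 100 101 100  99  98 106 105 104 101 100 100  95  97  96  94  95  93  94  94  95 102 153 154 158 157 158 157 156 159 155
290 139 138 141 146 139  95  93  90  93  93  94 10
[... 4065 characters left out ...]
  93  90  86
314  94  99  99  96  96  95 135  70  64  64  64  69  64  68  69  71  67  69  68  69  71  97 101  98 101  97  99  97 100  99  71  73  82  92  94  95  96  91  88  99 100  92
315  92  96 102  98  94  93  93  92  67  64  64  62  71  68  75  72  69  68  68  69  68  73  97  97  99  97  94  68  71  69  72  68  75  96  95  96  95  96  80  95 107  95
316  92  95 100  99  95  96  97  96  79  62  64  63  67  71 103  77  70  70  71  73  70  69  67  70  96  67  69  68  69  69  69  70  69  79  95  94  95  95  90  92  96  94
317  90  93  99  99  96  93  96 138 137  95  64  66  63  67  71 109  79  81  74  74  67  68  70  71  71  71  68  69  70  73  69  72  70  72  83  96  96 110 113  88  86  87
```

```bash
python3 - <<'E'
import cv2
a=cv2.imread("pics/scene8.png").max(axis=2);b=cv2.imread("pics/scene5.png").max(axis=2)
print("scene cols 204-234")
for v in range(174,206):print(v,*["%3d"%x for x in a[v,204:234]],"|",*["%3d"%x for x in b[v,204:222]])
E
```

```text
scene cols 204-234
174 147 145 144 142 141 141 141 141 142 142 140 141 141 142 144 144 142 142 152 162 160 152 147 156 156 152 157 160 162 164 | 147 145 142 142 142 141 141 140 141 141 140 139 140 143 143 145 146 148
175 154 151 149 147 144 142 144 148 157 148 141 140 141 140 140 141 140 146 158 162 156 147 148 154 151 150 154 157 156 158 | 154 151 149 147 145 143 142 147 155 148 140 139 139 139 139 140 142 142
176 161 158 158 155 153 151 156 176 189 163 144 140 139 139 139 139 141 156 163 160 149 139 148 148 143 147 152 152 153 155 | 161 159 157 155 152 151 156 176 188 163 144 140 139 139 140 139 139 139
177 165 164 164 163 163 168 191 214 208 171 150 145 142 141 140 141 150 161 164 155 141 133 134 135 140 143 145 147 149 152 | 165 164 164 163 162 167 191 212 207 170 149 144 141 140 139 139 139 138
178 159 162 165 166 171 195 223 222 193 167 157 154 151 150 147 148 158 163 159 147 135 137 136 137 138 140 142 141 144 145 | 158 162 164 165 169 195 222 222 192 164 157 154 151 148 146 144 141 139
179 133 145 151 153 168 206 222 197 167 160 160 160 159 156 154 156 163 161 152 142 139 140
[... 4554 characters left out ...]
 163 167 168 152  96  47  35  35 | 163 150 154 160 164 167 167 166 164 165 166 182 187 190 192 176 160 142
203 163 154 154 158 162 164 166 166 165 160 147 142 150 164 165 160 158 145 146 159 170 165 156 162 164 149  97  46  35  35 | 162 153 153 157 162 164 167 166 164 161 150 143 149 162 165 161 158 147
204 166 162 161 161 161 161 166 167 164 160 146 133 144 162 166 164 162 149 143 156 168 158 148 149 150 140  97  51  35  33 | 164 161 160 161 161 161 164 165 164 161 149 133 143 162 165 163 160 152
205 166 164 166 164 162 162 165 166 165 162 149 135 147 165 168 166 164 154 138 151 158 152 144 141 135 124  93  62  43  36 | 166 166 164 164 162 160 164 165 165 161 150 135 147 165 168 165 163 156
```

In the side view the pin's axis extends to (288.3, 296.3) at the ear. The -y hole's centroid is about (288.3, 295.9), so they line up vertically. The scene view agrees laterally within about 1 mm. I insert in steps, watching the force.

Call:
move_arm([
  [[0,-10,0,0,0,0,0],[0,-18,0,0,0,0,0],[0,-24,0,0,0,0,0],[0,-29,0,0,0,0,0],[0,-33,0,0,0,0,0],[0,-33,0,0,0,0,0]],
])

```text
clock: 22.68
tool_pos: [0.4717, -0.2209, 0.0498]
eef_rot: [-0.122, 0.958, -0.257, 0.033]
contact_force: [-0.7, -0.8, -0.8]
opening: 0.27
finger_force: 40.0
```

```bash
python3 - <<'E'
from h import *
p,R=pinpose(-.127,0);delta(p,R)
E
```

```text
shift mm [0.8 0.3 0.1] turn deg [0.  0.1 0.2] t 22.675
```

Call:
move_arm([
  [[0,-4,0,0,0,0,0],[0,-8,0,0,0,0,0],[0,-12,0,0,0,0,0],[0,-15,0,0,0,0,0],[0,-15,0,0,0,0,0]],
])

```text
clock: 23.3
tool_pos: [0.4864, -0.2171, 0.0499]
eef_rot: [-0.122, 0.958, -0.257, 0.033]
contact_force: [-0.0, 0.1, -0.3]
opening: 0.267
finger_force: 40.0
```

Call:
move_arm([
  [[0,-4,0,0,0,0,0],[0,-8,0,0,0,0,0],[0,-12,0,0,0,0,0],[0,-15,0,0,0,0,0],[0,-15,0,0,0,0,0]],
])

```text
clock: 23.92
tool_pos: [0.5009, -0.2134, 0.0499]
eef_rot: [-0.122, 0.958, -0.257, 0.033]
contact_force: [-0.3, 0.3, -1.6]
opening: 0.27
finger_force: 40.0
```

Call:
move_arm([
  [[0,-4,0,0,0,0,0],[0,-8,0,0,0,0,0],[0,-12,0,0,0,0,0],[0,-15,0,0,0,0,0],[0,-15,0,0,0,0,0]],
])

```text
clock: 24.55
tool_pos: [0.5154, -0.2096, 0.0499]
eef_rot: [-0.122, 0.958, -0.257, 0.033]
contact_force: [-0.1, 0.1, -1.1]
opening: 0.267
finger_force: 40.0
```

Call:
move_arm([
  [[0,-4,0,0,0,0,0],[0,-8,0,0,0,0,0],[0,-12,0,0,0,0,0],[0,-12,0,0,0,0,0]],
])

```text
clock: 25.05
tool_pos: [0.5272, -0.2065, 0.0499]
eef_rot: [-0.122, 0.958, -0.257, 0.033]
contact_force: [0.1, -0.1, -1.6]
opening: 0.268
finger_force: 40.0
```

Call:
move_arm([
  [[0,-2,0,0,0,0,0],[0,-4,0,0,0,0,0],[0,-4,0,0,0,0,0]],
])

```text
clock: 25.42
tool_pos: [0.5307, -0.2056, 0.0499]
eef_rot: [-0.122, 0.958, -0.257, 0.033]
contact_force: [-0.1, -0.3, -2.4]
opening: 0.274
finger_force: 40.0
```

```bash
python3 - <<'E'
from h import *
p,R=pinpose(-.064,0);delta(p,R);print(r.get_state()['contact_force'])
E
```

```text
shift mm [-1.3  0.2  0.2] turn deg [0.  0.1 0.2] t 25.425
[-0.06625634 -0.31877964 -2.40521384]
```

Almost there. I advance in 2 mm steps until the shoulder meets the ear.

Call:
move_arm([
  [[0,-1,0,0,0,0,0],[0,-2,0,0,0,0,0],[0,-2,0,0,0,0,0]],
])

```text
clock: 25.8
tool_pos: [0.5312, -0.2056, 0.0498]
eef_rot: [-0.122, 0.958, -0.257, 0.032]
contact_force: [-3.6, -0.3, 1.2]
opening: 0.268
finger_force: 40.0
```

Call:
move_arm([
  [[0,-1,0,0,0,0,0],[0,-2,0,0,0,0,0],[0,-2,0,0,0,0,0]],
])

```text
clock: 26.18
tool_pos: [0.5311, -0.2057, 0.0497]
eef_rot: [-0.122, 0.958, -0.257, 0.03]
contact_force: [-8.2, 1.0, 2.6]
opening: 0.269
finger_force: 40.0
```

Call:
move_arm([
  [[0,-1,0,0,0,0,0],[0,-2,0,0,0,0,0],[0,-2,0,0,0,0,0]],
])

```text
clock: 26.55
tool_pos: [0.531, -0.2058, 0.0496]
eef_rot: [-0.121, 0.958, -0.257, 0.029]
contact_force: [-12.4, 0.7, 4.0]
opening: 0.268
finger_force: 40.0
```

A firm stop at the expected depth: TCP 65 mm short of clevis, with the force rising to 12 N. I relax the push, open, and withdraw along the tool axis.

Call:
move_arm([
  [[0,3,0,0,0,0,0],[0,5,0,0,0,0,0],[0,5,0,0,0,0,0],[0.5,5,0,0,0,0,0],[0.5,5,0,0,0,0,0],[0.5,5,0,0,0,0,0],[0.5,5,0,0,0,0,0],[0.5,5,0,0,0,0,0]],
])

```text
clock: 27.55
tool_pos: [0.5317, -0.2054, 0.05]
eef_rot: [-0.122, 0.958, -0.257, 0.033]
contact_force: [-0.7, -0.4, 0.0]
opening: 0.501
finger_force: 0.0
```

```bash
python3 - <<'E'
from h import *
s=r.get_state();print(s['contact_force'],s['tool_pos'],s['opening'])
E
```

```text
[-0.71072843 -0.4430786   0.00226785] [ 0.53165267 -0.20543162  0.04995945] 0.5010038252371323
```

Call:
move_arm([
  [[0.5,0,0,-10,0,0,0],[0.5,0,0,-25,0,0,0],[0.5,0,0,-45,0,0,0],[0.5,0,0,-80,0,0,0],[0.5,20,0,-130,0,0,0],[0.5,70,0,-170,0,0,0],[0.5,120,0,-180,0,0,0],[0.5,120,0,-180,0,0,0]],
])

```text
clock: 28.55
tool_pos: [0.3887, -0.1496, 0.2073]
eef_rot: [-0.123, 0.958, -0.258, 0.032]
contact_force: [1.1, 0.6, -0.3]
opening: 0.5
finger_force: 0.0
```

```bash
python3 - <<'E'
from h import *
np.set_printoptions(precision=4,suppress=True)
s=r.get_state();print(s['contact_force'],s['tool_pos'])
S=r.camera_info("scene");D=r.camera_info("side");W=r.camera_info("wrist")
a=r.snapshot("side")[:,:,::-1];cv2.imwrite("pics/side9.png",a);b=r.snapshot("scene")[:,:,::-1];cv2.imwrite("pics/scene9.png",b)
w=r.snapshot("wrist")[:,:,::-1];cv2.imwrite("pics/w9.png",w)
def big(im,box,thr=60):
    x0,y0,x1,y1=box;g=(im[y0:y1,x0:x1].max(axis=2)<thr).astype(np.uint8)
    n,l,st,c=cv2.connectedComponentsWithStats(g);i=1+st[1:,4].argmax();print(st[i]+[x0,y0,0,0,0]);return c[i]+[x0,y0]
# expected: grip centre 52 mm before clevis, nose 48 beyond
E=[CL-.052*F,CL+.048*F,CL-.024*F];print("expect side",proj(D,E),"scene",proj(S,E),"wrist",proj(W,E))
e=proj(D,E[:1])[0].astype(int);gd=big(a,(e[0]-22,e[1]-18,e[0]+22,e[1]+20))
e=proj(S,E[:1])[0].astype(int);gs=big(b,(e[0]-14,e[1]-14,e[0]+14,e[1]+14));print(gd,gs,"grip ctr",tri([(D,gd),(S,gs)]),"expected",E[0])
L=[big(a,(262,235,300,285)),big(b,(222,185,260,215))];print("lever grip",tri([(D,L[0]),(S,L[1])]))
E
```

```text
[ 1.1205  0.5781 -0.2554] [ 0.3887 -0.1496  0.2073]
expect side [[273.9453 300.9673]
 [321.2947 282.2498]
 [287.6744 295.5457]] scene [[217.3706 186.4109]
 [204.0618 208.8571]
 [213.8194 192.3877]] wrist [[280.6849 320.6718]
 [280.236  397.6788]
 [280.5507 343.8058]]
[258 293  30  24 454]
[221 187   1   1   1]
[272.6167 304.152 ] [221. 187.] grip ctr (array([ 0.5325, -0.1768,  0.0821]), [np.float64(4.245694214399961), np.float64(4.245694214399914)]) expected [ 0.5379 -0.18    0.0895]
[264 248  25  27 333]
[231 197  23  11 192]
lever grip (array([ 0.5662, -0.0779,  0.0911]), [np.float64(1.5911230165296186), np.float64(1.591123016529643)])
```

The lever is still held and the pin's grip reaches the ear in the side view. One look from straight above will check the seat numerically.

```bash
python3 - <<'E'
from h import *
delta(CL+.03*F+[0,0,.14],toolR(YAW))
E
```

```text
shift mm [-213.3  -70.1   13.9] turn deg [-30.    0.2   0.2] t 28.7
```

Call:
move_arm([
  [[0.5,0,0,-35,-10,0,0],[0.5,-20,-5,-40,-20,0,0],[0.5,-65,-20,-20,-30,0,0],[0.5,-115,-40,0,-30,0,0],[0.5,-165,-55,14,-30,0,0],[0.5,-213,-70,14,-30,0,0],[0.5,-213,-70,14,-30,0,0],[0.5,-213,-70,14,-30,0,0]],
])

```text
clock: 29.7
tool_pos: [0.6155, -0.1601, 0.2277]
eef_rot: [-0.127, 0.992, 0.001, -0.001]
contact_force: [-0.8, 0.7, 0.4]
opening: 0.499
finger_force: 0.0
```

```bash
python3 - <<'E'
from h import *
s=r.get_state();print(s['tool_pos'],s['contact_force'])
W=r.camera_info("wrist");a=r.snapshot("wrist")[:,:,::-1];cv2.imwrite("pics/w10.png",a);g=a.max(axis=2).astype(np.float32)
L=np.array([-F[1],F[0],0])
def samp(P):
    u=proj(W,P).astype(np.float32);return cv2.remap(g,u[:,0].copy(),u[:,1].copy(),1).ravel().astype(int)
t=np.arange(-90,64,2)
v=samp([CL+F*x/1000+[0,0,.012 if x<-24 else (.02 if abs(x)<25 else .006)] for x in t]);print("along axis",dict(zip(t.tolist(),v.tolist())))
for al in(-.07,-.045,-.034,.034,.040):
    l=np.arange(-24,25,2);print("across at",al,dict(zip(l.tolist(),samp([CL+F*al+L*x/1000+[0,0,.012 if al<0 else .0] for x in l]).tolist())))
E
```

```text
[ 0.61550999 -0.16005783  0.227657  ] [-0.80898722  0.65801462  0.39009422]
along axis {-90: 186, -88: 183, -86: 188, -84: 190, -82: 187, -80: 93, -78: 41, -76: 41, -74: 40, -72: 40, -70: 41, -68: 41, -66: 40, -64: 40, -62: 41, -60: 40, -58: 39, -56: 40, -54: 40, -52: 40, -50: 40, -48: 41, -46: 40, -44: 40, -42: 40, -40: 40, -38: 40, -36: 40, -34: 34, -32: 162, -30: 250, -28: 236, -26: 169, -24: 242, -22: 250, -20: 250, -18: 251, -16: 251, -14: 238, -12: 199, -10: 230, -8: 247, -6: 246, -4: 248, -2: 249, 0: 249, 2: 250, 4: 249, 6: 248, 8: 248, 10: 227, 12: 195, 14: 243, 16: 250, 18: 250, 20: 251, 22: 250, 24: 235, 26: 249, 28: 214, 30: 196, 32: 195, 34: 194, 36: 194, 38: 208, 40: 239, 42: 243, 44: 242, 46: 226, 48: 174, 50: 171, 52: 176, 54: 182, 56: 179, 58: 179, 60: 183, 62: 186}
across at -0.07 {-24: 177, -22: 180, -20: 183, -18: 187, -16: 187, -14: 95, -12: 27, -10: 28, -8: 29, -6: 36, -4: 40, -2: 41, 0: 41, 2: 40, 4: 39, 6: 41, 8: 39, 10: 39, 12: 38, 14: 176, 16: 235, 18: 236, 20: 237, 22: 239, 24: 240}
across at -0.045 {-24: 179, -22: 179, -20: 180, -18: 180, -16: 179, -14: 110
[... 178 characters left out ...]
: 178, -22: 179, -20: 181, -18: 182, -16: 180, -14: 109, -12: 26, -10: 25, -8: 25, -6: 28, -4: 33, -2: 33, 0: 34, 2: 34, 4: 34, 6: 33, 8: 34, 10: 33, 12: 33, 14: 120, 16: 181, 18: 180, 20: 180, 22: 180, 24: 180}
across at 0.034 {-24: 112, -22: 112, -20: 111, -18: 112, -16: 112, -14: 112, -12: 112, -10: 111, -8: 111, -6: 121, -4: 170, -2: 190, 0: 194, 2: 189, 4: 173, 6: 127, 8: 112, 10: 112, 12: 112, 14: 111, 16: 112, 18: 112, 20: 112, 22: 112, 24: 112}
across at 0.04 {-24: 152, -22: 154, -20: 153, -18: 155, -16: 155, -14: 155, -12: 154, -10: 154, -8: 155, -6: 155, -4: 159, -2: 185, 0: 216, 2: 235, 4: 177, 6: 162, 8: 163, 10: 166, 12: 166, 14: 167, 16: 165, 18: 163, 20: 163, 22: 162, 24: 162}
```

Seen from above, the pin's back end is at -80 mm (expected -80) and its nose at +47 mm (expected +48). It is centred across the axis, so it is fully home. I hand in.

```bash
python3 -c "
from plant import r
print(r.finish_job())"
```

```text
the job is handed in; nothing more can be done
None
```

The job is handed in: the catch holds the lever down, the pin sits fully home through both ears and the lever's eye, and the arm is clear; the verdict wasn't shown, and I made no move near the padlock, screwdriver or graphite bottle but did not re-measure them at the end.

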